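# Hold a herb mill at its pulse position

## Robot

A 6-joint arm with a two-finger parallel gripper is mounted at the origin on the work surface. World frame = base frame: x ahead of the robot, y to its left, z up, the work surface at z = 0. Lengths are in mm, angles in degrees, forces in N, time in s.
With the tool pointing down it reaches from about 275 to 875 mm from the base axis. Payload 12.5 kg.
Tool frame: the origin (TCP) lies on the front face of the gripper's body, between the roots of the fingers; the fingertips stand 73 mm ahead of it and the grasp point (between the pads) lies 54 mm ahead of it; z points along the fingers, y is the line along which they close (so a half turn about z gives the same grasp; the last joint's range is limited). The gripper opens to 85 mm and grips with 20 to 120 N. Pads are 22 mm wide; open, the fingers measure 114 mm over their backs; the gripper's body (76 mm by 85 mm) begins 54 mm behind the grasp point. The pads swing forward as they close: fully open they stand 13 mm farther back than shut.
Start: joints at [70.038, 20.094, 94.641, -0, 65.266, -4.847], TCP at [143.382, 530.968, 303.89] pointing down, gripper open.
Joint ranges: [-157.81, 157.81], [-45, 120.19], [0.68, 151.7], [-89.99, 269.99], [4.06, 180], [-164.3, 164.3]. Speed limits (degrees/s): [127.2, 127.2, 159.86, 180, 180, 180].

## Interface

Orientations are given as [roll, pitch, yaw] about the fixed x, y, z axes, in that order (R = Rz(yaw) Ry(pitch) Rx(roll)).
In Python, from bench import ctrl gives the robot as it stands. The module is installed in compiled form; this text tells all that it offers. Calls block until the motion is done:
- ctrl.move_pose(position, orientation): joint-space move of the TCP to a pose.
- ctrl.servo_line(position, attitude=None, rate=150, force_limit=None): straight line of the TCP; attitude=None keeps the orientation; rate is the mean speed in mm/s. With force_limit (N) it stops when the force on the tool has changed by that much, and returns True; else False.
- ctrl.move_joints(angles): joint-space move.
- ctrl.open_gripper() and ctrl.grab(): open the fingers fully, or close them until they stop; the grip force is fixed at half the most.
- ctrl.sleep(seconds).
- ctrl.ik(position, orientation): joint angles nearest the present ones, or None.
- ctrl.state(): the state.
- ctrl.camera(name): name is "scene" or "top"; returns a dict with "pixels" (420x560x3 uint8, blue, green, red), "z_map" (420x560 float32, mm along the optical axis (not along the pixel's ray), 0 where there is no reading), "fx", "fy", "cx", "cy" (pixels), "position" and "attitude" of the camera in the world. Camera axes: x right, y down, z forward; pixel columns grow to the right and rows downward; lengths in mm; the calibration is good to about 2 mm. A picture is of the moment at which its call begins.
A pose or a line that the arm cannot do raises ctrl.IKError and nothing moves.
- ctrl.hand_in(): hands the job in; it is judged then, once.
The state is a dict: "t": time; "joint_positions": joint angles; "dq": joint speeds; "effort": joint torques, N m; "tool_pos": TCP position; "eef_rot": TCP orientation; "contact_force": force on the tool from outside, world axes, zero at the start; "torque": the same for the moment, N m; "gripper_width": finger opening in mm; "finger_force": force on a finger pad.
Only numpy, scipy, OpenCV 4.12 (cv2) and the standard library are available. Lean on these libraries where they do the work, as an engineer would, in place of code of your own. Each camera call takes 0.05 s, during which the arm holds its last target. There are 200 camera calls.

## Task

First swing the keeper bar shut into its detent over the foot of the mill bowl. Then take the lid with the two side lugs and the straight wing grip, lower it fully home into the bowl with its lugs down through the two notches of the collar, and twist it clockwise (seen from above) against the return spring until the wing points at the two ribs on the outside of the collar: halfway, never on through the lock click. Finish while still gripping the lid and holding it there, with the keeper still shut; leave everything else on the bench where it stands.

Things in the scene. Friction and masses are not known exactly. Their poses are not given: they have to be found in the camera images.
- keeper (a joint): Angle (rad) of the keeper bar about its upright hinge: 0 fully shut, over the edge of the bowl's foot; grows as it swings outward, anticlockwise seen from above, to 1.6. Starts at 0.8 to 1.3. Light friction (0.4 N at the post). A sprung detent ball resists from about 0.1 to 0.04 rad (4 to 8 N at the post); beyond it is a hard stop at 0.
- keeper_post (a point): Centre of the black upright post near the tip of the steel keeper bar: round, 14 mm in diameter, 40 mm tall, from 35 to 75 mm above the bench (this point at 55 mm), 140 mm from the hinge. The bar under it is 13 mm wide and 8 mm thick, underside 27 mm above the bench. x points outward along the bar.
- keeper_hinge (a point): Point on the keeper's upright hinge axis, at keeper_post's height (55 mm); the hinge pin itself ends at 40 mm. Its axes turn with the bar (x along the bar).
- bowl_seat (a point): Centre of the flat ring-shaped seat inside the mill bowl, 66 mm above the bench, z up. The lid's lugs go down through two notches 19 mm wide in the collar, at +x and -x of this point. The lid then turns clockwise only (a stop blocks the other way). The lock clicks at about 1.3 rad, stop at 1.42; halfway, 0.71 rad clockwise of x, two plain ribs stand out 5.5 mm on the outside of the collar.
- collar_top (a point): Centre of the collar's upper rim, 82 mm above the bench, 16 mm above the seat; axes as bowl_seat. The steel collar is 99 mm outside, 71 mm across between its inward tabs (6 mm thick); under them a 10 mm high, 87 mm wide channel runs round the seat. Bowl: loose, 0.9 kg, 88 mm body on a 116 mm square black foot, 1 mm play in a fixed nest plate 176 x 156 mm.
- drive_ring (a joint): Turn (rad) of the sprung ring in the bowl that the lugs push, clockwise positive: 0 at rest, 0.65 when the wing points at the ribs (lid turn minus about 0.06, as the lugs meet it after 0.06 rad), 1.36 in the lock. It pushes back with 0.04 N m at 0, 0.09 halfway, 0.15 at the lock, and turns the lid back if let go. From 0.75 on the lock's ball resists as well (0.3 N m in all).
- lid_mid (a point): Centre of the loose grey bayonet lid, half-way up (27 mm above its underside), z up. A disc 66 mm in diameter, 22 mm high; at its underside two lugs, 14 mm wide, 8 mm high, reach to 41 mm from the axis at +x and -x. About 0.18 kg; half a turn makes no difference. Starts upright on the bench. Fully home, this point is 27 mm above bowl_seat; once turned, the tabs leave it 2 mm of play upward.
- lid_wing (a point): Centre of the wing grip on top of that lid: a straight bar along x, 52 mm long, 12 mm wide, 32 mm tall; this point is 16 mm above the disc and 16 mm below the wing's top, 11 mm above lid_mid.
- plain_lid: Another loose grey lid, a bystander: plain disc, 72 mm in diameter, no lugs, with a round knob, 36 mm tall in all. Origin at the centre of its underside. The two lids' places may be swapped.
- jar: Small glass jar, 40 mm in diameter, 45 mm tall, a bystander; origin under its centre.
- dose_bottle: White round bottle, 48 mm in diameter, 130 mm tall, a bystander; origin under its centre.
- scale: Flat pocket scale, 130 x 78 mm, 21 mm tall, a bystander; origin under its centre.
- brush: Flat hand brush lying along the right of the work area, a bystander; origin at its underside.
- phone: Phone lying on the bench at the left, 150 x 72 x 9 mm, a bystander; origin under its centre.
Not all that is in view belongs to the job. Leave any yellow look-alike of the part that bears keeper alone. What is shaped like the part that bears lid_mid but blue is not meant.

How it is judged (in metres and radians):
On the way, in this order (a step that is already met when the one before it is completed fails the run):
1. the keeper bar is shut in its detent, the lid not yet in the bowl (value of joint keeper below 0.03 rad and distance between lid_mid and bowl_seat above 0.06 m), for 0.2 s.
2. the lid is fully home in the bowl, lugs through the notches (horizontal distance between lid_mid and bowl_seat below 0.005 m and z of lid_mid in the frame of bowl_seat between 0.024 and 0.03 m and angle between lid_mid's own z axis and vertical below 0.1 rad), for 0.2 s.
At the end, for the whole second after the job is handed in: Keeper under 0.03 rad. Lid fully home: within 5 mm of the bowl axis, centre 24 to 30 mm above the seat, tilt under 0.1 rad, turned 0.51 to 0.91 rad clockwise of the notches, drive ring between 0.4 and 0.9 rad, lid gripped with over 2 N (all of step 2 and value of joint keeper below 0.03 rad and angle between the x axis of lid_mid and the x axis of bowl_seat, either way round between 0.51 and 0.91 rad and value of joint drive_ring between 0.4 and 0.9 rad and contact force between the fingers and lid above 2 N); the arm keeps its last pose, push and grip.
It fails at once if the lid is turned into the lock click (value of joint drive_ring above 1.1 rad).
It fails at once if the bowl is lifted out of its nest (height (world z) of bowl_seat above 0.075 m).
It fails at once if something else on the bench is moved from its place (distance of any of plain_lid, jar, dose_bottle, scale, brush, phone from where it was at the start of the episode above 0.03 m).
It also fails if it takes over 67 s, if anything falls off the work surface, if the arm or the gripper's body presses on something with over 40 N, if the wrist force passes 120 N, or if a joint passes its speed limit or range.

## Working session

There is one attempt and no reset: what is moved stays moved. The work goes in short steps, each a Python script; the robot and the scene stay as the last script left them, time stands still between calls to the robot, and variables do not carry over. Pictures are saved under pics/ and viewed, at most 10 in all, crops included, and the job is handed in when it is done.

```bash
mkdir -p pics
cat > h.py <<'E'
import numpy as np, cv2, pickle
from bench import ctrl
from scipy.spatial.transform import Rotation as R
def snap(n,fn):
    c=ctrl.camera(n); cv2.imwrite(f'pics/{fn}.png',c['pixels']); pickle.dump(c,open(f'pics/{fn}.pkl','wb')); return c
def rot(c):
    a=np.array(c['attitude'],float)
    return a if a.shape==(3,3) else R.from_euler('xyz',a,degrees=True).as_matrix()
def cast(c,u,v,z):
    d=rot(c)@np.array([(u-c['cx'])/c['fx'],(v-c['cy'])/c['fy'],1]); p=np.array(c['position'],float)
    return p+d*(z-p[2])/d[2]
def cloud(c):
    v,u=np.mgrid[:420,:560]; Z=c['z_map']
    P=np.stack([(u-c['cx'])/c['fx']*Z,(v-c['cy'])/c['fy']*Z,Z],-1)@rot(c).T+np.array(c['position'],float)
    P[Z==0]=np.nan; return P
E
python3 - <<'E'
from h import *
for n in('scene','top'):
    c=snap(n,n+'0'); print(n,{k:c[k] for k in('fx','fy','cx','cy','position','attitude')})
print(ctrl.state())
E
```

```text
scene {'fx': 457.05038626684825, 'fy': 457.05038626684825, 'cx': 283.42217088274197, 'cy': 204.9668768495419, 'position': array([1004.05106541,  204.19579138, 1005.97263027]), 'attitude': array([-149.23900271,   -0.51563161,  114.78819387])}
top {'fx': 480.78556666502664, 'fy': 480.78556666502664, 'cx': 283.38444092004175, 'cy': 199.75249806248348, 'position': array([ 269.4162714 ,  -42.81016306, 1197.22867752]), 'attitude': array([-1.67694272e+02, -9.53440139e-02, -8.79480805e+01])}
{'t': 0.1, 'joint_positions': array([ 7.00374692e+01,  2.01204835e+01,  9.46729124e+01, -1.20799823e-03,
        6.52670547e+01, -4.84843228e+00]), 'dq': array([-0.02249718, -0.01583758, -0.05920795, -0.0512134 , -0.08853356,
        0.03774513]), 'effort': array([ 2.16832264e-04, -5.06840909e+01, -2.91875839e+01, -1.28710508e-04,
        2.70557270e-03, -3.45629019e-05]), 'tool_pos': array([143.32095257, 530.76462112, 303.42201414]), 'eef_rot': array([-1.79939673e+02, -4.01656852e-03,  1.64886405e+02]), 'contact_force': array([ 0.25887191,  0.2156419 , -0.17736053]), 'torque': array([-0.00349525,  0.04497169, -0.04132031]), 'finger_force': 0.0, 'gripper_width': 85.30362020730708}
```

View pics/scene0.png

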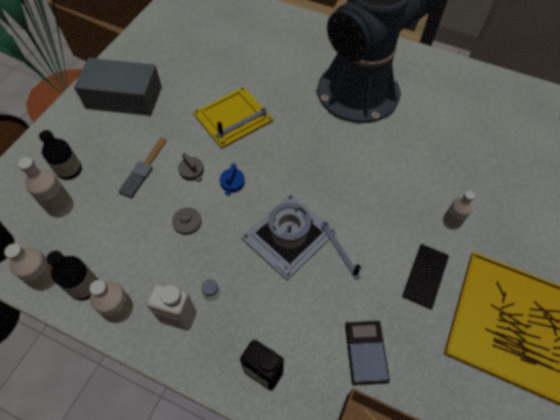

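View pics/top0.png

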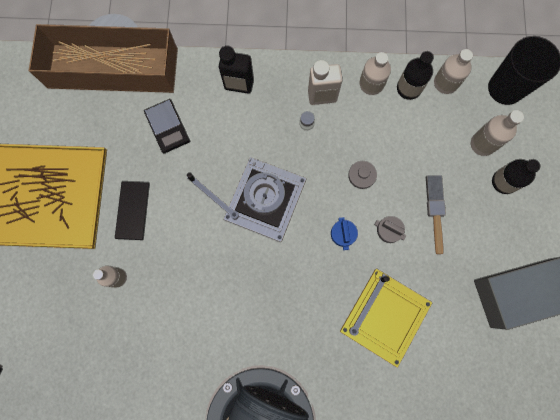

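Top view: the keeper bar runs from its hinge at (235,215) to the post at (191,177), next to the bowl at (265,193). There are three lid candidates. The grey one with lugs and a wing at (391,229) fits the description, the plain grey one at (363,175) has a knob, and the blue one at (344,233) is a decoy. The yellow nest with the second bar at (387,315) is also a decoy. I'll confirm in an enlarged crop.

Run:
```python
from h import *
a=cv2.imread('pics/top0.png')
l=cv2.resize(a[145:250,180:310],None,fx=3.05,fy=3.05,interpolation=cv2.INTER_CUBIC)
r=cv2.resize(a[155:260,320:450],None,fx=3.05,fy=3.05,interpolation=cv2.INTER_CUBIC)
b=cv2.imread('pics/scene0.png')
s=cv2.resize(b[185:285,235:365],None,fx=2.7,fy=2.7,interpolation=cv2.INTER_CUBIC)
t=cv2.resize(b[140:240,160:290],None,fx=2.7,fy=2.7,interpolation=cv2.INTER_CUBIC)
o=np.vstack([np.hstack([l,r]),cv2.resize(np.hstack([s,t]),(2*l.shape[1],275))])
o=np.clip(o*1.5,0,255).astype(np.uint8); cv2.imwrite('pics/crop1.png',o); print(o.shape)
```

```text
(595, 792, 3)
```

View pics/crop1.png

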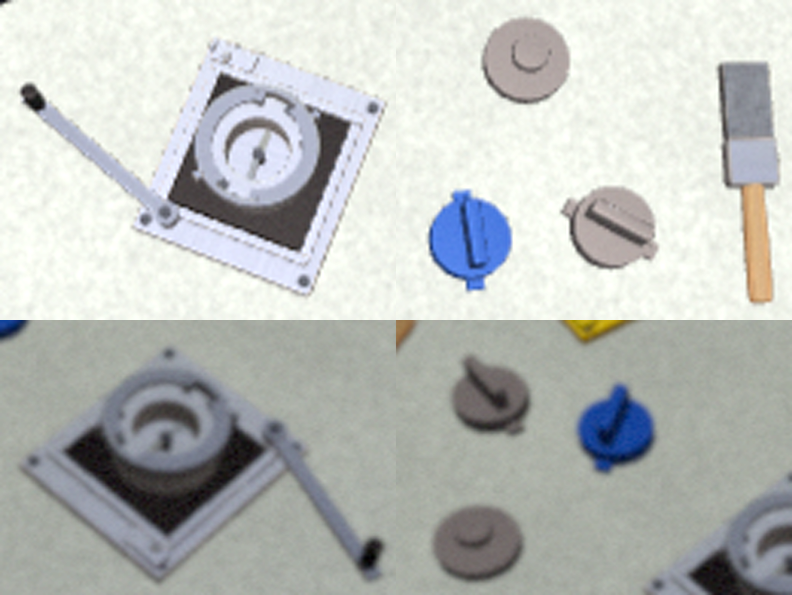

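The crop confirms the grey lid with two lugs and a straight wing, top view (391,229). The collar notch is near top (268,178), and the ribs near (245,203) and (284,182). Next I'll measure all of them using colour, depth and the two views.

```bash
cat > meas.py <<'E'
from h import *
def near(P,x,y,r): return np.hypot(P[...,0]-x,P[...,1]-y)<r
def circ(q):
    A=np.c_[2*q,np.ones(len(q))]; s=np.linalg.lstsq(A,(q**2).sum(1),rcond=None)[0]; return s[0],s[1],np.sqrt(s[2]+s[0]**2+s[1]**2)
if __name__=='__main__':
  T=pickle.load(open('pics/top0.pkl','rb'))
  b0=cast(T,265,190,82); l0=cast(T,391,229,22); k0=cast(T,191,177,75); h0=cast(T,235,215,35)
  print('rough',b0,l0,k0,h0)
  for n in('top','scene'):
    c=pickle.load(open(f'pics/{n}0.pkl','rb')); P=cloud(c); z=P[...,2]
    m=near(P,400,-200,300); print(n,'bench z',np.nanmedian(z[m]),np.nanstd(z[m&(z<5)]))
    # collar top
    m=near(P,*b0[:2],70)&(z>76)&(z<90); q=P[m]; e=cv2.minEnclosingCircle(q[:,:2].astype(np.float32)); print(' collar',m.sum(),e,np.median(q[:,2]))
    d=q[:,:2]-np.array(e[0]); ra=np.hypot(*d.T); an=np.degrees(np.arctan2(d[:,1],d[:,0]))
    k=circ(q[:,:2][(ra>44)]);print(' outer',k)
    # wing
    m=near(P,*l0[:2],60)&(z>46)&(z<60); q=P[m][:,:2].astype(np.float32); print(' wing',m.sum(),cv2.minAreaRect(q),q.mean(0),np.median(P[m][:,2]))
    m=near(P,*l0[:2],60)&(z>14)&(z<28); q=P[m][:,:2].astype(np.float32); print(' disc',m.sum(),cv2.minEnclosingCircle(q))
    # black post
    V=c['pixels'].max(2); m=near(P,*k0[:2],40)&(V<60)&(z>15); print(' post',m.sum(),P[m].mean(0),np.nanmax(z[m]))
    m=near(P,*((k0+h0)/2)[:2],85)&(z>29)&(z<45); q=P[m][:,:2].astype(np.float32); print(' bar',m.sum(),cv2.minAreaRect(q))
E
python3 meas.py
python3 - <<'E'
from h import *
# rectified metric crops (0.5mm/px) onto plane z=82 for both views
T=pickle.load(open('pics/top0.pkl','rb')); b=cast(T,265,190,82)[:2]
o=[]
for n in('top','scene'):
    c=pickle.load(open(f'pics/{n}0.pkl','rb')); K=np.array([[c['fx'],0,c['cx']],[0,c['fy'],c['cy']],[0,0,1]])
    X,Y=np.meshgrid(b[0]+80-np.arange(400)*.4,b[1]+80-np.arange(400)*.4,indexing='ij')
    p=(np.stack([X,Y,np.full_like(X,82)],-1)-np.array(c['position']))@rot(c); p=p@K.T; p=(p[...,:2]/p[...,2:]).astype(np.float32)
    o.append(np.clip(cv2.remap(c['pixels'],p[...,0],p[...,1],cv2.INTER_CUBIC)*1.4,0,255).astype(np.uint8))
print(b); cv2.imwrite('pics/rect.png',np.hstack(o))
E
```

```text
rough [534.80435961   8.70786508  82.        ] [ 461.4065932  -303.87436351   22.        ] [562.22701248 188.89487057  75.        ] [480.2363952   81.75450955  35.        ]
top bench z 1.4232035187837937 2.201680458497977
 collar 598 ((529.609130859375, 10.598047256469727), 54.40601348876953) 81.6937640553856
 outer (np.float64(529.7950825727746), np.float64(10.915235331895019), np.float64(47.15981093874356))
 wing 120 ((463.053955078125, -304.6580810546875), (52.57590103149414, 13.383787155151367), 63.27873992919922) [ 461.84265 -304.5527 ] 53.81033634770722
 disc 395 ((463.39532470703125, -303.0917663574219), 33.96281051635742)
 post 40 [565.72260054 193.1334062   64.05441026] 78.75670395099769
 bar 328 ((531.2060546875, 127.15473937988281), (148.15179443359375, 41.086334228515625), 50.32499313354492)
scene bench z 1.0240015962790494 1.9436112485556538
 collar 612 ((532.0504150390625, 9.752973556518555), 53.58396530151367) 81.46206652220263
 outer (np.float64(532.0663684744137), np.float64(9.962068049200752), np.float64(47.1304358339851))
 wing 92 ((464.3077087402344, -305.3642272949219), (53.8035774230957, 12.840134620666504), 62.27430725097656) [ 465.8366  -303.85156] 53.48840636728363
 disc 329 ((464.1546630859375, -306.5559997558594), 34.25899887084961)
 post 60 [573.90230988 192.71347094  59.73053887] 77.73024214551117
 bar 375 ((548.46826171875, 119.798095703125), (158.8564910888672, 72.40348815917969), 50.3848876953125)
[534.80435961   8.70786508]
```

View pics/rect.png

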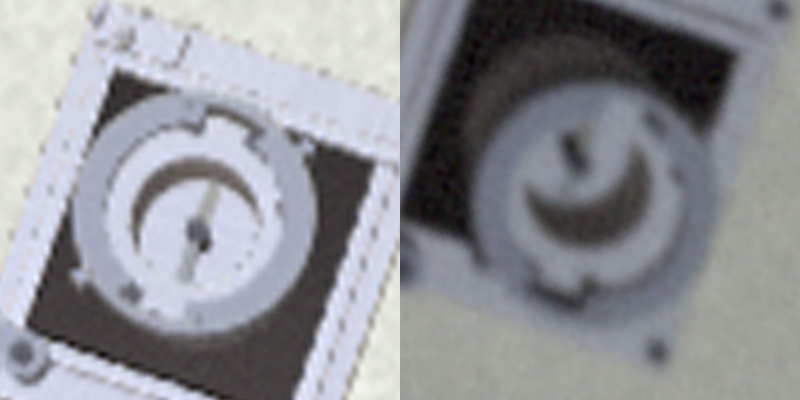

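The rectified views put the collar centre at left (195,213). The ribs are at (307,145) and (80,275), and the notches near (230,120) and (162,304), so the notch axis is about -19.5°/160.5° in the world. I'll shut the keeper now, pushing the post around its arc with closed fingers.

Run:
```python
from h import *
H=np.array([480.,82.]);
def pose(f,off=24,z=118):
    a=np.radians(f); u=np.array([np.cos(a),np.sin(a)]); t=np.array([-u[1],u[0]])
    return [*(H+140*u+off*t),z],[180,0,f]
ctrl.grab()
p,o=pose(68,z=220); ctrl.move_pose(p,o)
p,o=pose(68); ctrl.servo_line(p,o)
print(ctrl.state()['t'])
for f in [58,48,38,28,18,8,-2,-10,-18,-26,-32]:
    p,o=pose(f); r=ctrl.servo_line(p,o,rate=70,force_limit=18)
    s=ctrl.state(); print(f,r,s['tool_pos'].round(1),s['contact_force'].round(1),s['eef_rot'][2].round(1))
    if r: break
print(s['t']); snap('top','top1')
c=cv2.imread('pics/top1.png')[130:260,170:330]; cv2.imwrite('pics/c1.png',cv2.resize(c,None,fx=4,fy=4,interpolation=cv2.INTER_CUBIC))
```

```text
3.475
58 False [533.7 213.5 118.5] [ 0.5 -0.5  0.2] 58.1
48 False [555.4 202.2 117.9] [ 0.4  0.6 -0.3] 48.1
38 False [575.1 187.3 117.9] [-0.1  1.  -0.3] 38.1
28 False [592.  169.2 117.9] [-0.8 -0.2  0.1] 28.1
18 False [605.4 148.4 118. ] [ 0.2  0.7 -0.4] 18.1
8 False [615.1 125.6 118. ] [-0.3  0.7 -0.5] 8.1
-2 False [620.6 101.5 118. ] [0.5 0.3 0.6] -1.9
-10 False [622.   81.7 118. ] [-1.   0.2  0.6] -9.9
-18 False [620.6  62.  118. ] [0.7 0.9 0.3] -17.9
-26 True [619.9  57.7 118.1] [ 4.  11.5  0.3] -21.0
8.0667
```

View pics/c1.png

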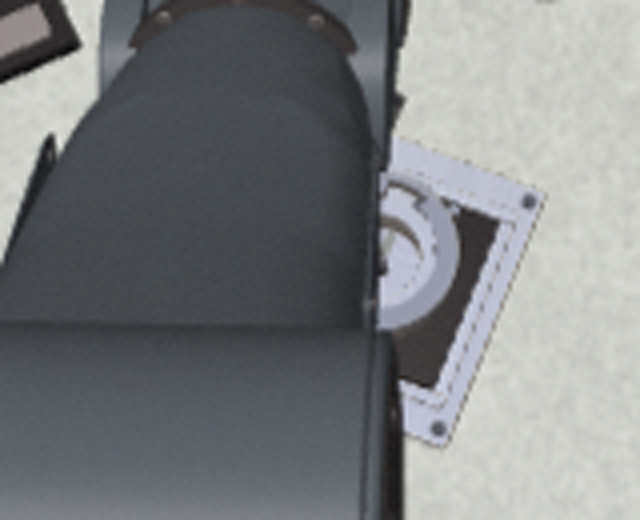

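The arm hides the keeper here. The push was stopped by more than 18 N at about -20°. I'll press once more, retreat and look.

Run:
```python
from h import *
s=ctrl.state(); p0=s['tool_pos']; t=np.array([.36,.93,0])
r=ctrl.servo_line(p0-12*t,rate=25,force_limit=22); s=ctrl.state(); print(r,(s['tool_pos']-p0).round(2),s['contact_force'])
p=s['tool_pos']; ctrl.servo_line(p+10*t,rate=100); print(ctrl.state()['contact_force'])
ctrl.servo_line(p+10*t+[0,0,90],rate=200)
ctrl.open_gripper()
ctrl.move_pose([463.7,-305,190],[180,0,62.8]); print(ctrl.state()['t'])
snap('top','top2');snap('scene','scene2')
a=cv2.imread('pics/top2.png')[140:260,190:330]; b=cv2.imread('pics/scene2.png')[180:285,225:365]
cv2.imwrite('pics/c2.png',np.hstack([cv2.resize(x,(400,340),interpolation=cv2.INTER_CUBIC) for x in(a,b)]))
T=pickle.load(open('pics/top2.pkl','rb'))
for n in('top','scene'):
    c=pickle.load(open(f'pics/{n}2.pkl','rb')); P=cloud(c); z=P[...,2]
    m=(c['pixels'].max(2)<60)&(z>50)&(z<85)&(np.hypot(P[...,0]-610,P[...,1]-35)<30); print(n,m.sum(),P[m].mean(0))
```

```text
True [-0.16 -0.05  0.07] [ 2.88317219  7.61531617 -0.92696553]
[-0.21018871  0.30543351  0.42566829]
11.8917
top 23 [610.38894844  37.43588304  68.11413077]
scene 51 [617.26820219  37.88043838  68.54736706]
```

View pics/c2.png

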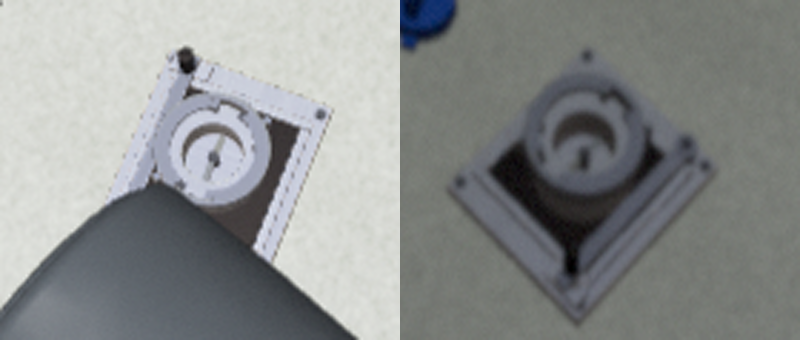

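The keeper now lies along the nest edge, with the post at top crop (187,60) and scene crop (571,265). The bar angle is about -19°, and a second push didn't move it, so it is against the hard stop. Next I'll grasp the lid wing and lift it.

Run:
```python
from h import *
r=ctrl.servo_line([463.7,-305,98],rate=100,force_limit=15); print(r,ctrl.state()['contact_force'])
ctrl.grab(); s=ctrl.state(); print(s['gripper_width'],s['finger_force'],s['tool_pos'],s['contact_force'])
ctrl.servo_line([463.7,-305,235],rate=150)
ctrl.move_pose([531,10.4,270],[180,0,160.5]); s=ctrl.state(); print(s['t'],s['tool_pos'],s['eef_rot'],s['gripper_width'],s['contact_force'],s['torque'])
for n in('scene','top'): snap(n,n+'3')
a=cv2.imread('pics/top3.png')[60:320,140:420]; b=cv2.imread('pics/scene3.png')[60:320,160:440]
cv2.imwrite('pics/c3.png',np.hstack([cv2.resize(x,(400,371)) for x in(a,b)]))
```

```text
False [ 0.17691367 -0.15989667  0.04609166]
10.972291991706168 59.18664872646332 [ 463.75959135 -305.03954458   98.1251233 ] [-0.65647517  0.88303885  2.28267582]
16.025 [530.99034139   9.77410833 269.64823093] [-1.79980084e+02 -2.57370140e-02  1.60379489e+02] 10.938947805422286 [ 0.67915778 -0.7093763  -1.66269977] [-0.0422039   0.00119744  0.01406749]
```

View pics/c3.png

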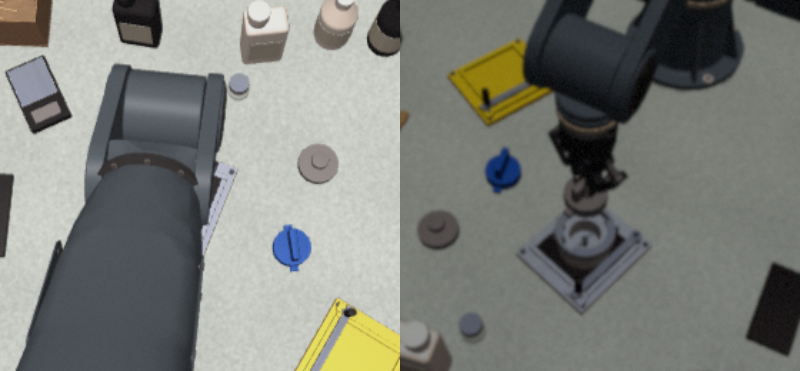

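The lid hangs level in the gripper above the bowl, at scene crop (587,195), and only the scene camera sees it. I'll lower it to just above the collar and compare the disc with the collar from there.

Run:
```python
from h import *
from meas import circ
from scipy.optimize import least_squares
ctrl.servo_line([531,10.4,195],rate=100,force_limit=15); s=ctrl.state(); print(s['t'],s['tool_pos'],s['eef_rot'],s['contact_force'])
c=snap('scene','scene4'); P=cloud(c); z=P[...,2]
zt=s['tool_pos'][2]-98.1+22
m=(np.hypot(P[...,0]-531,P[...,1]-10)<48)&(z>zt-20)&(z<zt-2); q=P[m]
f=lambda k:np.hypot(q[:,0]-k[0],q[:,1]-k[1])-33
r=least_squares(f,[531,10],loss='soft_l1',f_scale=1.5); print('lid side',len(q),r.x,np.median(abs(r.fun)))
# collar outer side, same camera, same method, before and now
for n in('scene0','scene4'):
    d=pickle.load(open(f'pics/{n}.pkl','rb')); Q=cloud(d)
    m=(np.hypot(Q[...,0]-531,Q[...,1]-10)<54)&(Q[...,2]>68)&(Q[...,2]<79)&(np.hypot(Q[...,0]-531,Q[...,1]-10)>46); q=Q[m]
    r=least_squares(lambda k:np.hypot(q[:,0]-k[0],q[:,1]-k[1])-49.5,[531,10],loss='soft_l1',f_scale=1.5); print(n,'collar side',len(q),r.x,np.median(abs(r.fun)))
b=cv2.imread('pics/scene4.png')[150:270,220:360]
cv2.imwrite('pics/c4.png',np.clip(cv2.resize(b,None,fx=5,fy=5,interpolation=cv2.INTER_CUBIC)*1.6,0,255).astype(np.uint8))
```

```text
17.025 [531.31013087  10.33868731 195.52763984] [1.79986241e+02 5.08525791e-02 1.60495095e+02] [ 0.57349833  0.19772684 -2.94619426]
lid side 167 [530.59503595   7.79794939] 1.0383960247775619
scene0 collar side 108 [530.53569479   9.60726585] 0.5214963203148955
scene4 collar side 112 [530.62122546   9.61953302] 0.5972475617605966
```

View pics/c4.png

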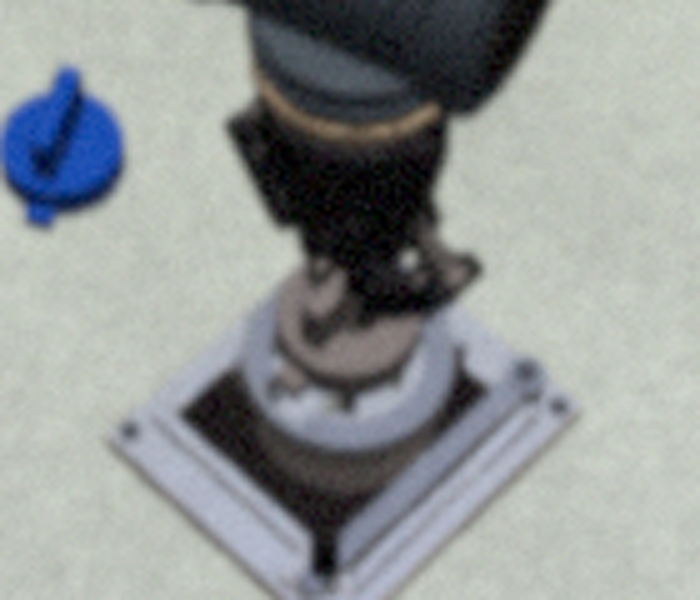

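Run:
```python
from h import *
from scipy.optimize import least_squares
c=pickle.load(open('pics/scene4.pkl','rb')); P=cloud(c); z=P[...,2]
zt=119.4; H=np.hypot(P[...,0]-531,P[...,1]-10)
for a,b in((12,1),(12,4),(10,-1)):
    m=(H<40)&(H>26)&(z>zt-a)&(z<zt-b); q=P[m]
    r=least_squares(lambda k:np.hypot(q[:,0]-k[0],q[:,1]-k[1])-33,[531,10],loss='soft_l1',f_scale=1.); print('lid',len(q),r.x,np.median(abs(r.fun)))
# lug pixels
m=(H>37)&(H<44)&(z>zt-24)&(z<zt-8)&(P[...,0]>531); q=P[m]; print('lug',len(q),q.mean(0),np.degrees(np.arctan2(*(q.mean(0)[:2]-[531,9.5])[::-1])))
# rib/notch angle from nest-edge & depth of collar: notch gap in ring 37..42 at top-level, both views
for n,ce in(('top0',(529.8,10.9)),('scene0',(531.5,9.8))):
    d=pickle.load(open(f'pics/{n}.pkl','rb')); Q=cloud(d); D=Q[...,:2]-np.array(ce); h=np.hypot(D[...,0],D[...,1]); an=np.degrees(np.arctan2(D[...,1],D[...,0]))
    g=(h>37.5)&(h<42)&(Q[...,2]<74)&(Q[...,2]>60); print(n,'notch px',np.sort(an[g]).round(0))
    g=(h>51.5)&(h<57)&(Q[...,2]>66)&(Q[...,2]<86); print(' rib px',np.sort(an[g]).round(0))
```

```text
lid 117 [529.66833321   8.90079788] 0.9105466023649882
lid 50 [530.50716022   8.3515579 ] 0.4823114187819968
lid 157 [528.55684371   9.4421154 ] 1.7678213193453658
lug 20 [568.03897432  -3.67705205 104.20916568] -19.583615677901587
top0 notch px [-37. -34. -30. -27. -26. -23. -22. -21. -19. -18. -15. -14. -11. -10.
  -8.  -7.  -4.   3.   7.  18.  22.  30.  35.  38.  43.  48.  54. 138.
 138. 141. 143. 143. 145. 147. 148. 152. 157. 160. 165. 168.]
 rib px [-62. -62. -61. -59. -59. -57. 115. 118. 119. 121. 121. 122. 122.]
scene0 notch px [-177. -173. -169. -166. -166. -159. -152. -145. -145. -141. -138. -135.
 -134. -131. -131. -126. -121. -119. -116. -114. -113. -109. -104. -101.
  -43.  -40.  -37.  -35.  -34.  143.  147.  152.  154.  155.  156.  159.
  161.  161.  165.  166.  169.  170.  171.  173.  174.  176.  176.]
 rib px [-60. -59. -58. -58. -58. -57. -57. -56. 117. 118. 120. 121. 121.]
```

Ribs lie at -59°/119.6°, so the notches are at 160.4°, matching the held lid's lug at -19.6°. The lid looks about 1 mm short in y, so I'll correct that and lower it with a force guard.

Run:
```python
from h import *
x,y=531.2,11.2
ctrl.servo_line([x,y,186],rate=60,force_limit=10)
for i,(dx,dy) in enumerate([(0,0),(0,-1.5),(0,1.5),(1.5,0),(-1.5,0)]):
    if i: ctrl.servo_line([x+dx,y+dy,186],rate=40)
    r=ctrl.servo_line([x+dx,y+dy,162.5],rate=25,force_limit=10); s=ctrl.state()
    print(dx,dy,r,s['t'],s['tool_pos'].round(2),s['contact_force'].round(1),s['torque'].round(2),s['gripper_width'])
    if s['tool_pos'][2]<166.5: break
```

```text
0 0 True 18.1917 [531.04  11.19 164.14] [-1.1  0.   5.1] [-0.02  0.08 -0.02] 11.238594469715828
```

The lid went straight home: TCP z is 164.1 and the seat contact was expected at 164. I'll dwell, then twist 40.7° clockwise.

Run:
```python
from h import *
ctrl.sleep(0.5); s=ctrl.state(); p=[531.1,11.2,164.0]
for yaw in (150,140,130,119.7):
    ctrl.servo_line(p,[180,0,yaw],rate=10) if False else ctrl.move_pose(p,[180,0,yaw])
    s=ctrl.state(); print(yaw,s['t'],s['eef_rot'].round(2),s['tool_pos'].round(2),s['contact_force'].round(1),s['torque'].round(3),s['gripper_width'].round(2))
ctrl.sleep(.3); snap('scene','scene5'); s=ctrl.state(); print(s['eef_rot'][2],s['torque'],s['finger_force'])
b=cv2.imread('pics/scene5.png')[150:270,220:360]
cv2.imwrite('pics/c5.png',np.clip(cv2.resize(b,None,fx=5,fy=5,interpolation=cv2.INTER_CUBIC)*1.6,0,255).astype(np.uint8))
```

```text
Traceback (most recent call last):
AttributeError: 'float' object has no attribute 'round'
```

Run:
```python
from h import *
p=[531.1,11.2,164.0]
for yaw in (150,140,130,119.7):
    ctrl.move_pose(p,[180,0,yaw])
    s=ctrl.state(); print(yaw,s['t'],s['eef_rot'].round(2),s['tool_pos'].round(2),s['contact_force'].round(1),s['torque'].round(3),s['gripper_width'])
ctrl.sleep(.3); snap('scene','scene5'); s=ctrl.state(); print(s['eef_rot'][2],s['torque'],s['finger_force'])
b=cv2.imread('pics/scene5.png')[150:270,220:360]
cv2.imwrite('pics/c5.png',np.clip(cv2.resize(b,None,fx=5,fy=5,interpolation=cv2.INTER_CUBIC)*1.6,0,255).astype(np.uint8))
```

```text
150 19.2333 [1.7998e+02 3.0000e-02 1.5012e+02] [531.31  11.24 164.18] [0.4 2.7 1.3] [ 0.365 -0.182  0.111] 11.00651837743285
140 19.525 [1.7998e+02 2.0000e-02 1.4027e+02] [531.24  11.23 164.11] [0.7 2.1 2.1] [ 0.295 -0.182 -0.059] 10.855505137618186
130 19.8167 [1.7998e+02 2.0000e-02 1.3038e+02] [531.24  11.18 164.15] [1.2 1.4 3.2] [ 0.26  -0.155  0.039] 11.3220202772756
119.7 20.1083 [1.7998e+02 1.0000e-02 1.2014e+02] [531.23  11.18 164.16] [1.1 0.5 3.6] [ 0.199 -0.208  0.05 ] 10.666281000359326
119.86998849939317 [ 0.22341912 -0.18948843  0.23349374] 59.5622581243515
```

View pics/c5.png

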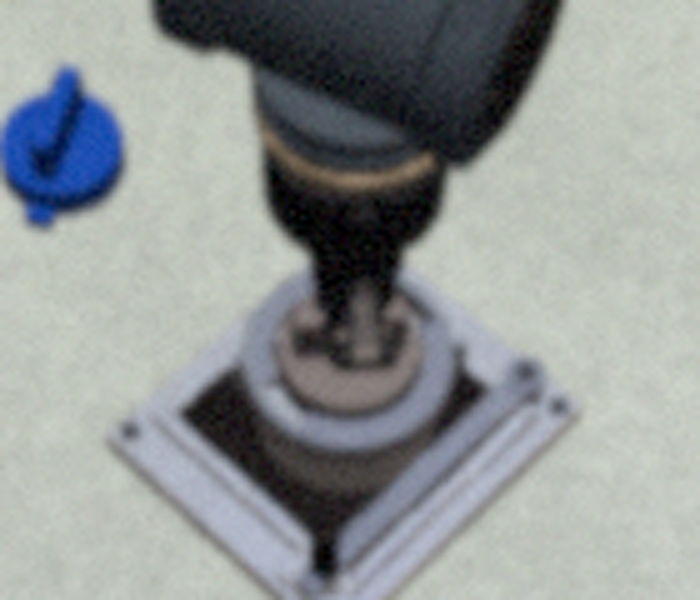

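The lid sits inside the collar at scene crop (350,360) with its lugs under the tabs and the wing held by the pads. The keeper post is still shut at (325,555). Yaw is 119.9° against the rib axis at 119.6°, and the spring is pushing back.

```bash
python3 -c "
from bench import ctrl
print(ctrl.hand_in(), ctrl.state()['t'])"
```

```text
the job is handed in; nothing more can be done
the job is handed in; nothing more can be done
```

I handed the job in (verdict not shown) at about 20.5 s: the keeper is shut against its stop, and the lid is fully home, turned about 40.5° (0.71 rad) clockwise to the ribs and still gripped.

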